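# Reset a bench grinder's tool rest with a feeler gauge

## Robot

A 6-joint arm with a two-finger parallel gripper is mounted at the origin on the work surface. World frame = base frame: x ahead of the robot, y to its left, z up, the work surface at z = 0. Lengths are in m, angles in rad, forces in N, time in s.
With the tool pointing down it reaches from about 0.275 to 0.875 m from the base axis. Payload 12.5 kg.
Tool frame: the origin (TCP) lies on the centre line of the jaws, within the pads' length; the fingertips stand r.finger_overhang ahead of it and the grasp point (between the pads) lies 3 mm ahead of it (r.finger_overhang is the distance from the TCP to the fingertips, in m); z points along the fingers, y is the direction in which the jaws open and shut (so a half turn about z gives the same grasp; the last joint's range is limited). The gripper opens to 85 mm and grips with 20 to 120 N. Pads are 22 mm wide; open, the fingers measure 114 mm over their backs; the gripper's body (76 mm by 85 mm) begins 54 mm behind the grasp point. The pads swing forward as they close: fully open they stand 13 mm farther back than shut.
Start: joints at [-1.214, 0.351, 1.652, -0, 1.139, -0.085], TCP at [0.235, -0.497, 0.233] pointing down, gripper open.
Joint ranges: [-2.75, 2.75], [-0.79, 2.1], [0.01, 2.65], [-1.57, 4.71], [0.07, 3.14], [-2.87, 2.87]. Speed limits (rad/s): [2.22, 2.22, 2.79, 3.14, 3.14, 3.14].

## Interface

Orientations are given as a unit quaternion [x, y, z, w].
In Python, from cell import r, optics gives the robot as it stands. The module is installed in compiled form; this text tells all that it offers. Calls block until the motion is done:
- r.move_to(position, orientation): joint-space move of the TCP to a pose.
- r.move_linear(position, rot=None, vel=0.15): straight line of the TCP; rot=None keeps the orientation; vel is the mean speed in m/s.
- r.set_joints(angles): joint-space move.
- r.set_gripper(opening, squeeze=None): opening from 0.0 (shut) to 1.0 (fully open); squeeze is the grip in N (None keeps the last); returns when the fingers have stopped.
- r.sleep(seconds).
- r.inverse_kinematics(position, orientation): joint angles nearest the present ones, or None.
- optics.get_image(name): name is "scene" or "side" or "wrist"; returns a dict with "pixels" (420x560x3 uint8, red, green, blue), "depth" (420x560 float32, m along the optical axis (not along the pixel's ray), 0 where there is no reading), "fx", "fy", "cx", "cy" (pixels), "camera_from_world" (4x4, takes a point from world to camera coordinates); the wrist camera has in their place "mount" (4x4, takes a point from camera to tool coordinates, whose origin is the TCP and whose axes are the flange's). Camera axes: x right, y down, z forward; pixel columns grow to the right and rows downward; lengths in m; the calibration is good to about 2 mm. A picture is of the moment at which its call begins: read the wrist's pose just before it.
A pose or a line that the arm cannot do raises r.PlanningError and nothing moves.
- r.hand_in(): hands the job in, once; it reports no verdict.
Readings, each from a call of its own:
- r.current_t(): time.
- r.current_q(): joint angles.
- r.current_qvel(): joint speeds.
- r.current_effort(): joint torques, N m.
- r.current_tool_pos(): TCP position.
- r.current_ee_rot(): TCP orientation.
- r.current_contact_force(): force on the tool from outside, world axes, zero at the start.
- r.current_torque(): the same for the moment, N m.
- r.current_opening(): opening from 0.0 (shut) to 1.0 (fully open).
Only numpy, scipy, OpenCV 4.12 (cv2) and the standard library are available. Lean on these libraries where they do the work, as an engineer would, in place of code of your own. Each camera call takes 0.05 s, during which the arm holds its last target.

## Task

The wheel of this switched-off bench grinder has worn and its tool rest stands too far off: reset it to a 3 mm gap with the blue-handled feeler gauge. Take the gauge from its block, slide its blade down into the gap until its foot sits flat on the rest, and gently push the rest towards the wheel until the blade is lightly nipped between the two; then draw the gauge slowly straight up, feeling for a light drag (if it comes loose, seat it again and push the rest up once more), and put it back into its own slot. Never pinch the blade hard or press hard on the grinding wheel, which chips, leave the rest where you set it, and leave the other gauge and the things lying on the bench alone.

Things in the scene. Friction and masses are not known exactly. Their poses are not given: they have to be found in the camera images.
- grinder: Grey bench grinder bolted to the bench, about 165 x 280 x 215 mm. Origin: centre of its underside; +x points to its front (open side of the guards, away from the robot), y along the spindle, z up. The wheel to serve is the white one on the +y side. The guards' top is 215 mm above the bench; in front, above spindle height, they end 25 mm or more behind the wheel's foremost point.
- spindle_end (a point): Spindle axis in the plane of the white wheel: 120 mm along +y and 130 mm above the grinder's origin. The wheel is 20 mm thick, 150 mm across when new, now worn by an unmeasured amount: its rim's foremost point lies 64 to 75 mm along +x from here, so where the blade gets nipped must be felt. The wheel chips easily. The wheel turns against a small friction (0.12 N m).
- rest_edge (a point): Aluminium tool rest in front of that wheel (joint tool_rest): plate 60 mm deep (x), 66 wide (y), 6 thick, with a down-turned lip along its outer edge. This point: middle of its inner edge (the straight edge facing the wheel), on the top face, 133 mm above the bench. Axes as the grinder: +x away from the wheel, z up. The gap between this edge and the wheel is 9 to 23 mm at the start, free below.
- rest_lip (a point): Centre of the rest's outer upright lip face (66 mm wide, 18 mm high, its top edge level with the rest's top), where the rest is pushed: 60 mm along +x and 9 mm below point rest_edge. Axes as the rest.
- tool_rest (a joint): How far the rest has slid towards the wheel (along the grinder's -x) from its outermost place, m; range 0 to 0.032. Its clamp is snug: it slides against a steady 6 N of friction and stays where it is left. At 0 its inner edge is 90 mm in front of the spindle axis.
- gauge: 3 mm feeler gauge, about 75 g: steel foot 36 x 22 x 6 mm (x, y, z), at one end a blade 3 mm thick (x), 22 wide, hanging 32 mm down; blue upright handle on the foot. Origin: foot's underside, mid blade; the foot reaches from -1.5 to +34.5 mm in x; z up. In use its +x points as the rest's: foot on the rest, blade in the gap; it stands there by itself. It starts in either slot of the block.
- gauge_handle (a point): Grip point of the gauge's blue handle, 10 mm along +x and 34 mm above the gauge's origin. The handle is 14 x 22 mm (x, y) and runs from 28 mm below to 20 mm above this point. Axes as the gauge.
- gauge_block: Fixed wooden block, 130 x 52 x 48 mm (x, y, z), origin at the centre of its underside. Two slots in its top, 10 mm (x) by 27 mm (y), 38 mm deep, centred 45 mm along -x and 20 mm along +x. Each gauge stands with its blade in a slot, its foot flat on the block's top (48 mm above the bench) and pointing to the block's +x.
- gauge6: The other gauge: orange handle, same shape but a 6 mm blade, in the other slot; origin as the blue one's. Leave it alone.
- eye_shield: Clear eye shield taken off the grinder, 100 x 135 x 7 mm, lying on the bench; origin under its middle. Leave it alone.
- drill_box: Light blue open box with drill bits, 110 x 170 x 65 mm (x, y, z), origin under its middle. Leave it alone.
- chisel: Wood chisel about 250 mm long (x) and 25 mm thick, lying on the bench; origin under its middle. Leave it alone.
Mind the look-alikes: they are no part of the job. There is more than one size of the gauge; the one meant has the size given above.

How it is judged:
By the outcome, as a careful person would: the job done as asked, in the order asked, and still so for the second after the job is handed in, with the robot touching nothing.
It also fails if it takes over 72 s, if anything falls off the work surface, if the arm or the gripper's body presses on something with over 40 N, if the wrist force passes 120 N, or if a joint passes its speed limit or range.

## Working session

There is one attempt and no reset: what is moved stays moved. The work goes in short steps, each a Python script; the robot and the scene stay as the last script left them, time stands still between calls to the robot, and variables do not carry over. Pictures are saved under pics/ and viewed, and the job is handed in when it is done.

```bash
mkdir -p pics
cat > h.py <<'E'
import numpy as np, cv2
from cell import r, optics
from scipy.spatial.transform import Rotation as R
def save(im,n): cv2.imwrite('pics/'+n+'.png',im['pixels'][:,:,::-1])
def cloud(im,T=None):
    d=im['depth']; v,u=np.mgrid[:d.shape[0],:d.shape[1]]
    P=np.stack([(u-im['cx'])*d/im['fx'],(v-im['cy'])*d/im['fy'],d],-1)
    W=np.linalg.inv(im['camera_from_world']) if T is None else T
    return P@W[:3,:3].T+W[:3,3]
E
python3 - <<'E'
from h import *
print(r.current_t(), r.finger_overhang, r.current_tool_pos(), r.current_ee_rot())
for n in ['scene','side']:
    im=optics.get_image(n); save(im,n+'0'); np.savez(''+n+'0.npz',**im)
    print(np.linalg.inv(im['camera_from_world']).round(3),im['fx'])
print(r.current_t())
E
```

```text
0.0 0.022 [ 0.23507344 -0.49687408  0.23215136] [ 9.75700996e-01  2.19105519e-01 -6.94518802e-05 -5.76508760e-04]
[[ 0.861  0.306 -0.406  0.993]
 [ 0.508 -0.492  0.707 -0.683]
 [ 0.017 -0.815 -0.579  0.697]
 [ 0.     0.     0.     1.   ]] 436.34271990955386
[[-0.723 -0.47   0.507 -0.071]
 [-0.691  0.487 -0.534  0.74 ]
 [ 0.005 -0.736 -0.676  1.023]
 [ 0.     0.     0.     1.   ]] 478.47367554764315
0.1
```

View pics/scene0.png

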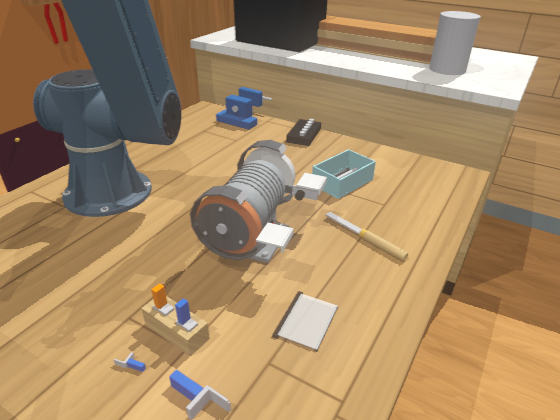

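View pics/side0.png

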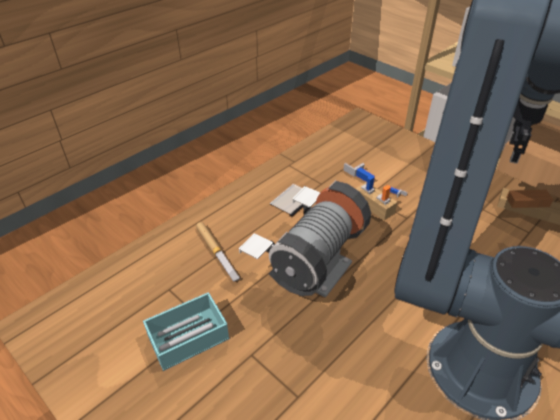

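The scene view shows the block with the orange gauge at (160,296) and the blue one at (183,311). Two look-alike gauges lie on the bench at (130,362) and (200,390). The white wheel's rest is at (312,184). Next I'll turn these into world positions.

Run:
```python
from h import *
for n,pts in [('scene',dict(blue=(183,308),orange=(160,293),blockA=(145,322),blockB=(207,342),rest=(312,181),rest2=(274,233),orangedisk=(221,229),motor=(240,205),wheelg=(265,150),shield=(308,320),box=(345,165))),('side',dict(rest=(256,245),blue=(369,182),orange=(386,190),cap=(291,270),motor=(325,230),rest2=(305,195)))]:
    im=dict(np.load(n+'0.npz')); W=cloud(im)
    for k,(u,v) in pts.items(): print(n,k,W[v,u].round(3))
im=dict(np.load('scene0.npz'))
p=im['pixels']
cv2.imwrite('pics/c1.png',cv2.resize(p[130:270,180:380],None,fx=4,fy=4,interpolation=cv2.INTER_CUBIC)[:,:,::-1])
cv2.imwrite('pics/c2.png',cv2.resize(p[270:400,100:250],None,fx=4,fy=4,interpolation=cv2.INTER_CUBIC)[:,:,::-1])
im=dict(np.load('side0.npz'));p=im['pixels']
cv2.imwrite('pics/c3.png',cv2.resize(p[150:310,220:420],None,fx=4,fy=4,interpolation=cv2.INTER_CUBIC)[:600,:,::-1])
```

```text
scene blue [ 0.559 -0.292  0.092]
scene orange [ 0.494 -0.285  0.09 ]
scene blockA [ 0.457 -0.306  0.006]
scene blockB [ 0.591 -0.276 -0.001]
scene rest [0.579 0.177 0.133]
scene rest2 [ 0.61  -0.056  0.132]
scene orangedisk [ 0.505 -0.102  0.131]
scene motor [ 0.542 -0.079  0.193]
scene wheelg [0.457 0.149 0.198]
scene shield [ 0.738 -0.13   0.007]
scene box [0.536 0.508 0.013]
side rest [0.571 0.182 0.135]
side blue [ 0.548 -0.276  0.089]
side orange [ 0.483 -0.274  0.096]
side cap [0.447 0.183 0.138]
side motor [0.448 0.06  0.186]
side rest2 [ 0.619 -0.057  0.128]
```

View pics/c1.png

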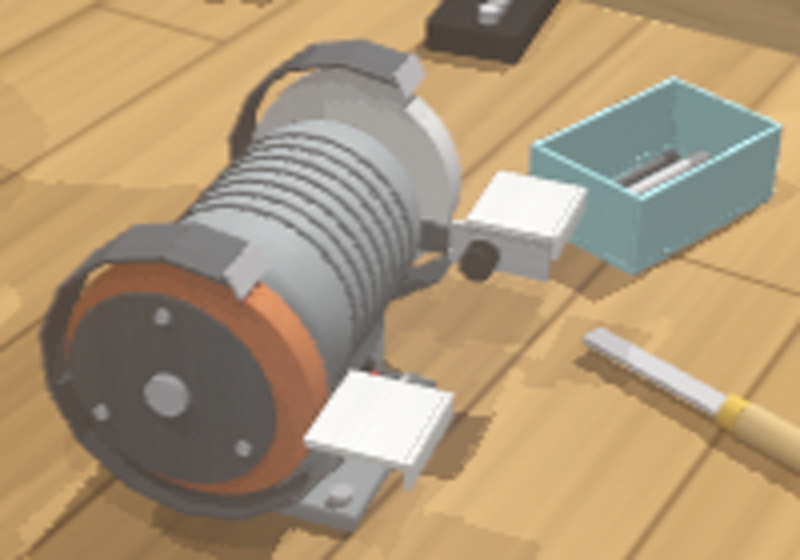

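View pics/c3.png

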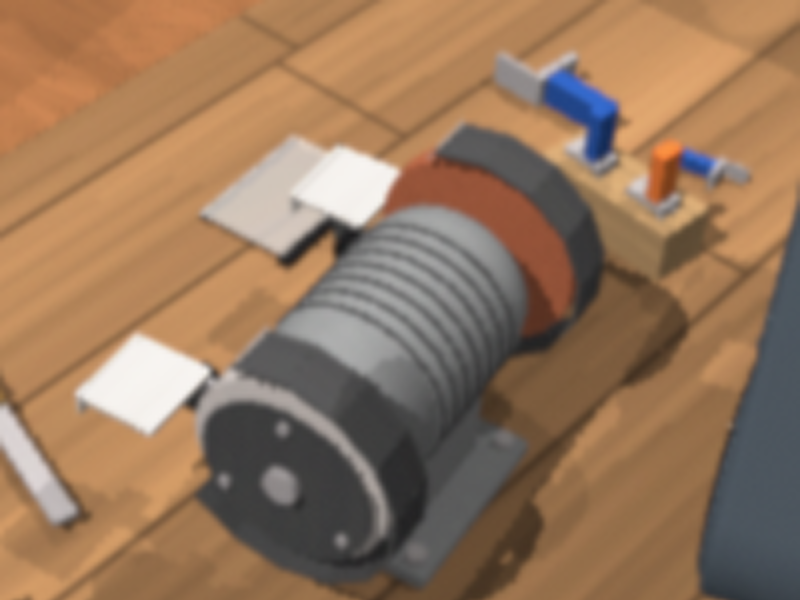

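The crops show the white wheel's rest at about (0.575, 0.18) and the grinder yawed about 8°. Next I'll fit the rest, block and blue handle from both views.

Run:
```python
from h import *
for n in ['scene','side']:
    im=dict(np.load(n+'0.npz')); W=cloud(im); ok=im['depth']>0; p=im['pixels'].astype(int)
    def rect(m,name):
        q=W[m][:,:2].astype(np.float32)
        if len(q)<10: print(name,len(q));return
        c,s,a=cv2.minAreaRect(q); print(n,name,len(q),np.round(c,4),np.round(s,4),round(a,2),'z',np.median(W[m][:,2]).round(4))
    def box(x0,x1,y0,y1,z0,z1): return ok&(W[...,0]>x0)&(W[...,0]<x1)&(W[...,1]>y0)&(W[...,1]<y1)&(W[...,2]>z0)&(W[...,2]<z1)
    white=(p.min(-1)>190)
    rect(box(.5,.7,.1,.26,.126,.14)&white,'restW')
    rect(box(.5,.7,-.12,.02,.126,.14)&white,'restO')
    rect(box(.4,.7,-.36,-.2,.042,.052),'block')
    blue=(p[...,2]>p[...,0]+60)
    rect(box(.45,.65,-.36,-.2,.06,.15)&blue,'blue')
    rect(box(.45,.65,-.36,-.2,.098,.12)&blue,'bluetop')
    orange=(p[...,0]>p[...,2]+120)
    rect(box(.45,.65,-.36,-.2,.098,.12)&orange,'orangetop')
    rect(box(.6,.9,-.25,0,.003,.02),'shield')
```

```text
scene restW 319 [0.5731 0.1787] [0.066  0.0678] 10.22 z 0.1326
scene restO 544 [ 0.6116 -0.0579] [0.0599 0.0683] 11.81 z 0.1326
scene block 933 [ 0.5236 -0.287 ] [0.0549 0.1326] 83.61 z 0.0478
scene blue 87 [ 0.554  -0.2909] [0.0133 0.0221] 3.13 z 0.1009
scene bluetop 70 [ 0.5536 -0.2907] [0.0219 0.0132] 89.67 z 0.1013
scene orangetop 69 [ 0.4881 -0.2842] [0.0221 0.0158] 77.86 z 0.1016
scene shield 2193 [ 0.7514 -0.1193] [0.2572 0.2109] 5.68 z 0.0066
side restW 427 [0.5749 0.182 ] [0.0603 0.0672] 10.83 z 0.1313
side restO 290 [ 0.6108 -0.0556] [0.0592 0.0688] 11.54 z 0.1311
side block 362 [ 0.522  -0.2855] [0.0581 0.1336] 84.84 z 0.0464
side blue 68 [ 0.552  -0.2872] [0.0258 0.0164] 86.22 z 0.0906
side bluetop 16 [ 0.5507 -0.2861] [0.0129 0.0175] 23.48 z 0.1006
side orangetop 20 [ 0.4871 -0.2817] [0.0216 0.0137] 87.65 z 0.1002
side shield 461 [ 0.7742 -0.1221] [0.2452 0.231 ] 4.36 z 0.0051
```

Both views agree. The rest is yawed about 11° and centred near (0.574, 0.180). The block is yawed about −5.5°, with the blue handle near (0.553, −0.290), which matches the +20 mm slot. Next is a wrist look over the block.

```bash
cat >> h.py <<'E'
def down(deg): a=np.radians(deg)/2; return [np.cos(a),np.sin(a),0,0]
def wT(im):
    T=np.eye(4);T[:3,:3]=R.from_quat(r.current_ee_rot()).as_matrix();T[:3,3]=r.current_tool_pos();return T@im['mount']
def fz(): return np.array(r.current_contact_force())
E
python3 - <<'E'
from h import *
r.move_to([0.5,-0.29,0.30],down(-5.5))
T0=np.eye(4);T0[:3,:3]=R.from_quat(r.current_ee_rot()).as_matrix();T0[:3,3]=r.current_tool_pos()
im=optics.get_image('wrist'); save(im,'w1'); T=T0@im['mount']; W=cloud(im,T)
np.savez('w1.npz',W=W,p=im['pixels'])
print(r.current_t(),im['mount'].round(3),im['fx'],r.current_q())
E
```

```text
1.4417 [[ 0.001 -0.96  -0.281  0.071]
 [ 1.     0.001  0.002  0.   ]
 [-0.002 -0.281  0.96  -0.141]
 [ 0.     0.     0.     1.   ]] 331.7913915883762 [-6.07677667e-01  3.44096619e-01  1.49247413e+00 -1.74771434e-04
  1.30559947e+00  1.05978780e+00]
```

View pics/w1.png

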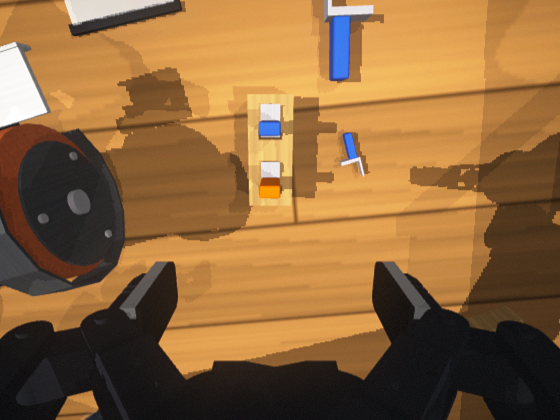

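The wrist view shows the block upright at (270,150) px, with the blue handle at (270,128) nearer the block's +x end and the orange one at (270,187). Both are well aligned with the tool. Fitting again from this view.

Run:
```python
from h import *
f=np.load('w1.npz');W=f['W'];p=f['p'].astype(int)
def box(x0,x1,y0,y1,z0,z1): return (W[...,0]>x0)&(W[...,0]<x1)&(W[...,1]>y0)&(W[...,1]<y1)&(W[...,2]>z0)&(W[...,2]<z1)
def rect(m,name):
    q=W[m][:,:2].astype(np.float32); c,s,a=cv2.minAreaRect(q); print(name,len(q),np.round(c,4),np.round(s,4),round(a,2),np.median(W[m][:,2]).round(4))
B=box(.4,.7,-.36,-.2,.05,.15);blue=p[...,2]>p[...,0]+60
rect(box(.4,.7,-.36,-.2,.040,.058),'block')
rect(B&blue&(W[...,2]>.095),'bluetop')
rect(B&(p[...,0]>p[...,2]+120)&(W[...,2]>.095),'orangetop')
q=W[B&blue];print(q[:,2].max())
v=np.array([0.5540-0.4881,0])
```

```text
block 4078 [ 0.5227 -0.2882] [0.052  0.1297] 84.43 0.0478
bluetop 297 [ 0.5529 -0.2908] [0.0201 0.0138] 84.47 0.1014
orangetop 285 [ 0.4888 -0.2844] [0.0212 0.0135] 84.61 0.1012
0.10326843437368494
```

Run:
```python
from h import *
r.move_to([0.53,0.172,0.32],down(11))
T0=np.eye(4);T0[:3,:3]=R.from_quat(r.current_ee_rot()).as_matrix();T0[:3,3]=r.current_tool_pos()
im=optics.get_image('wrist'); save(im,'w2'); W=cloud(im,T0@im['mount']); p=im['pixels'].astype(int)
np.savez('w2.npz',W=W,p=im['pixels'])
print(r.current_t(),r.current_q())
m=(W[...,0]>.5)&(W[...,0]<.68)&(W[...,1]>.1)&(W[...,1]<.26)&(W[...,2]>.126)&(W[...,2]<.14)
m2=m&(p.min(-1)>190)
for q in (m,m2):
    k=W[q][:,:2].astype(np.float32);print(cv2.minAreaRect(k),len(k),np.median(W[q][:,2]))
```

```text
3.1833 [ 2.28615689e-01  2.89846546e-01  1.51772763e+00 -1.66351786e-04
  1.33416862e+00  1.60881998e+00]
((0.5573769807815552, 0.16801631450653076), (0.12365040183067322, 0.08664660900831223), 35.91084289550781) 4570 0.1325586517718292
((0.5706874132156372, 0.17835837602615356), (0.06943075358867645, 0.06571939587593079), 9.625876426696777) 4223 0.13254365313527067
```

View pics/w2.png

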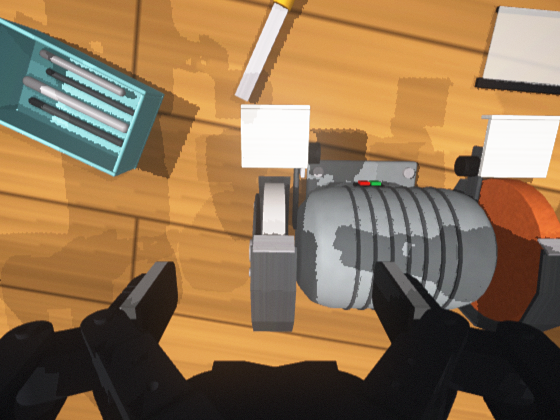

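The wrist view shows the white rest at columns 241–309 and rows 105–167. The white wheel's rim starts below it, around row 178, columns 262–290. Next I'll fit the rest's edges and the wheel rim.

Run:
```python
from h import *
f=np.load('w2.npz');W=f['W'];p=f['p'].astype(int)
white=((p.min(-1)>200)&(abs(W[...,2]-.1326)<.003)).astype(np.uint8)
white[:,:235]=0;white[:100]=0;white[172:]=0;white[:,315:]=0
rows=[];cols=[]
P={}
c=range(248,303,2)
ins=np.array([W[np.where(white[:,u])[0].max(),u] for u in c]);out=np.array([W[np.where(white[:,u])[0].min(),u] for u in c])
rr=range(112,162,2)
L=np.array([W[v,np.where(white[v])[0].min()] for v in rr]);Rr=np.array([W[v,np.where(white[v])[0].max()] for v in rr])
for n,q in [('in',ins),('out',out),('L',L),('R',Rr)]:
    l=cv2.fitLine(q[:,:2].astype(np.float32),cv2.DIST_HUBER,0,.01,.01).ravel(); print(n,l.round(4),np.degrees(np.arctan2(l[1],l[0])).round(2),q.mean(0).round(4))
psi=np.radians(10.9)
for deg in (10,10.9,11.5):
  psi=np.radians(deg)
  ex=np.array([np.cos(psi),np.sin(psi)]);ey=np.array([-ex[1],ex[0]])
  print(deg,'ins x',(ins[:,:2]@ex).mean().round(4),'out',(out[:,:2]@ex).mean().round(4),'L y',(L[:,:2]@ey).mean().round(4),'R',(Rr[:,:2]@ey).mean().round(4))
psi=np.radians(10.9);ex=np.array([np.cos(psi),np.sin(psi)])
# wheel rim profile along col 277
for v in range(160,236,4): print(v,(W[v,277,:2]@ex).round(4),W[v,277,2].round(4),p[v,277])
# guard
for v in (240,260,290,320): print(v,(W[v,277,:2]@ex).round(4),W[v,277,2].round(4),W[v,277].round(3))
```

```text
in [ 0.1646 -0.9864  0.5458  0.1781] -80.53 [0.5466 0.1732 0.1324]
out [ 0.1909 -0.9816  0.6035  0.1876] -79.0 [0.6041 0.1844 0.1325]
L [0.9831 0.1833 0.5693 0.211 ] 10.56 [0.5694 0.2111 0.1324]
R [0.9835 0.1811 0.5824 0.1479] 10.43 [0.5817 0.1477 0.1324]
10 ins x 0.5684 out 0.6269 L y 0.109 R 0.0445
10.9 ins x 0.5695 out 0.6281 L y 0.0996 R 0.0351
11.5 ins x 0.5701 out 0.6287 L y 0.0933 R 0.0288
160 0.576 0.1323 [253 253 251]
164 0.5718 0.1312 [254 253 252]
168 0.5454 -0.0004 [201 155 112]
172 0.5398 0.0004 [185 135  85]
176 0.5483 0.0727 [131 106  86]
180 0.5433 0.0723 [90 85 83]
184 0.5514 0.1311 [149 143 137]
188 0.55 0.143 [177 169 165]
192 0.5479 0.1507 [196 186 183]
196 0.5454 0.1564 [209 201 196]
200 0.543 0.1619 [220 211 208]
204 0.5404 0.1666 [227 220 217]
208 0.5378 0.1706 [232 228 226]
212 0.5349 0.1737 [237 231 229]
216 0.5327 0.1785 [241 236 234]
220 0.5294 0.1801 [237 231 230]
224 0.5262 0.1816 [235 230 229]
228 0.5239 0.1856 [236 231 230]
232 0.5211 0.1883 [239 235 232]
240 0.5204 0.2051 [0.499 0.162 0.205]
260 0.5055 0.2117 [0.484 0.16  0.212]
290 0.4807 0.2168 [0.46  0.155 0.217]
320 0.4453 0.2072 [0.425 0.148 0.207]
```

Rest edge is at about (0.5457, 0.1739), yaw 10.6°, with a gap of about 17 mm. Taking the gauge.

```bash
cat >> h.py <<'E'
BY=-5.57; RY=10.6
HB=np.array([0.5527,-0.2910])   # handle in block
psi=np.radians(RY); EX=np.array([np.cos(psi),np.sin(psi),0]); EY=np.array([-EX[1],EX[0],0])
EDGE=np.array([.5457,.1739,.133])
E
python3 - <<'E'
from h import *
r.move_to([*HB,0.20],down(BY)); r.set_gripper(0.6,squeeze=30)
r.move_linear([*HB,0.088],vel=0.12)
print(fz(),r.current_tool_pos())
r.set_gripper(0.0,squeeze=30); print('open',r.current_opening(),fz())
r.move_linear([*HB,0.20],vel=0.1); print(fz(),r.current_opening())
im=optics.get_image('wrist');save(im,'w3');print(r.current_t())
E
```

```text
[-1.19927872  0.31734568 -0.51214785] [ 0.55309652 -0.29127281  0.08880333]
open 0.24483358716370002 [-0.63118412  0.55556623  5.98646188]
[-0.11913174  0.29463226 -1.89927224] 0.24518053950842686
8.1333
```

View pics/w3.png

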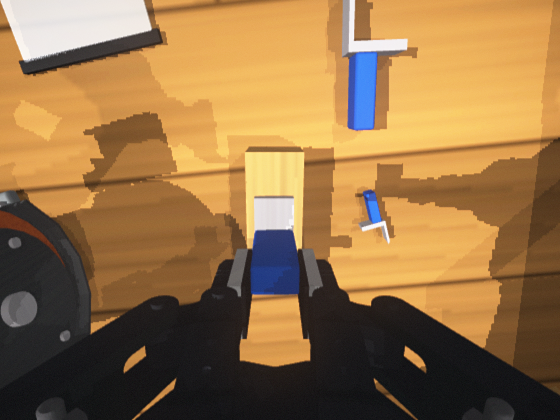

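The gauge is held straight between the pads, with the blue handle at (275,262) px and the foot at (272,213). Carrying it to the rest.

Run:
```python
from h import *
t=EDGE+EX*(-3.5e-3+0.010)
r.move_linear([*HB,0.34],vel=0.25)
r.move_to([t[0],t[1],0.34],down(RY))
r.move_linear([t[0],t[1],0.215],vel=0.15)
r.sleep(.2);f0=fz();print(f0,r.current_t(),r.current_tool_pos())
im=optics.get_image('scene');cv2.imwrite('pics/s1.png',cv2.resize(im['pixels'][100:240,220:380],None,fx=4,fy=4,interpolation=cv2.INTER_CUBIC)[:,:,::-1])
im=optics.get_image('wrist');save(im,'w4')
```

```text
[ 0.03188526  0.06977348 -0.77092231] 11.725 [0.55238643 0.17516194 0.21574737]
```

View pics/s1.png

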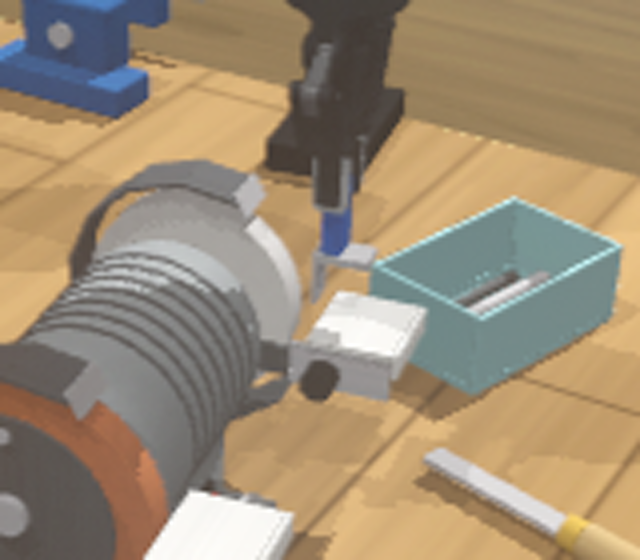

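View pics/w4.png

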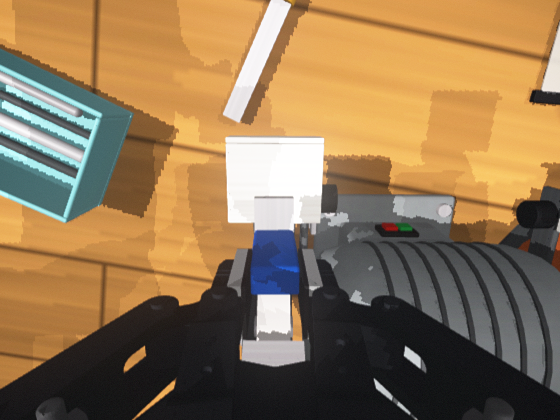

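The gauge is lined up over the gap: its blade in s1 is at about (318,280), just left of the rest's inner edge, and centred in y over the wheel. Lowering with force watch.

Run:
```python
from h import *
t=EDGE+EX*(-3.5e-3+0.010)
f0=fz()
for z in (0.20,0.19,0.183,0.179):
    r.move_linear([t[0],t[1],z],vel=0.06); d=fz()-f0; print(z,d.round(2))
    if np.linalg.norm(d)>6: break
else:
    z=.179
    while z>.168:
        z-=.0007; r.move_linear([t[0],t[1],z],vel=0.03); r.sleep(.05); d=fz()-f0; print(round(z,4),d.round(2))
        if np.linalg.norm(d)>3.5: break
print(r.current_tool_pos(),r.current_t())
im=optics.get_image('scene');cv2.imwrite('pics/s2.png',cv2.resize(im['pixels'][100:240,220:380],None,fx=4,fy=4,interpolation=cv2.INTER_CUBIC)[:,:,::-1])
```

```text
0.2 [-0.72  0.1  -0.31]
0.19 [-0.35  0.28 -0.1 ]
0.183 [ 0.14 -0.62 -0.63]
0.179 [-0.16 -0.29  0.39]
0.1783 [-1.12 -0.67 -0.53]
0.1776 [-0.59  0.04 -0.22]
0.1769 [-1.4  -0.89  0.73]
0.1762 [-0.5   0.46  0.03]
0.1755 [-0.11 -0.31  0.53]
0.1748 [-0.52 -0.22  0.8 ]
0.1741 [-0.85 -0.08  0.47]
0.1734 [-1.77  0.83  3.9 ]
[0.55221359 0.17514836 0.17368056] 15.4583
```

View pics/s2.png

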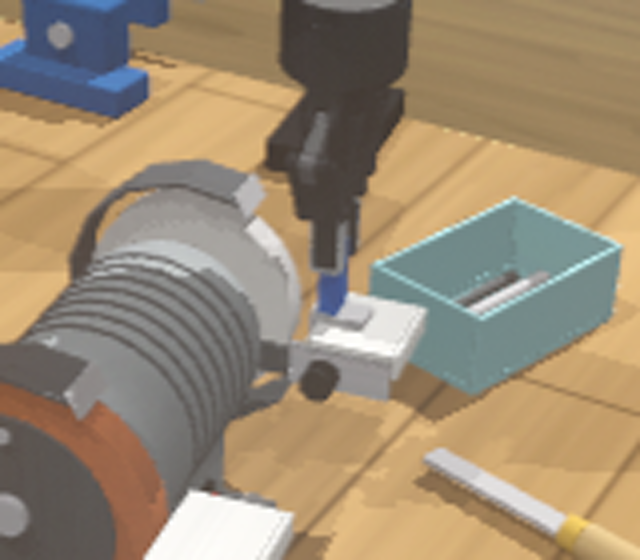

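Seated at TCP z = 0.1737, as predicted. Releasing and moving round to the lip.

Run:
```python
from h import *
p=np.array(r.current_tool_pos())
r.set_gripper(0.5); print(fz().round(2))
r.move_linear([p[0],p[1],0.26],vel=0.15)
r.set_gripper(0.0)
L=EDGE+EX*(.060+.011+.020)
r.move_linear([L[0],L[1],0.26],vel=0.25)
r.move_linear([L[0],L[1],0.139],vel=0.15)
r.sleep(.2); print(np.mean([fz() for _ in range(3)],0),r.current_tool_pos(),r.current_t())
im=optics.get_image('scene');cv2.imwrite('pics/s3.png',cv2.resize(im['pixels'][100:240,220:380],None,fx=4,fy=4,interpolation=cv2.INTER_CUBIC)[:,:,::-1])
```

```text
[ 0.48 -0.17  0.16]
[ 0.0953201  -0.46219317  0.04169602] [0.63549533 0.19072255 0.13988756] 18.7
```

View pics/s3.png

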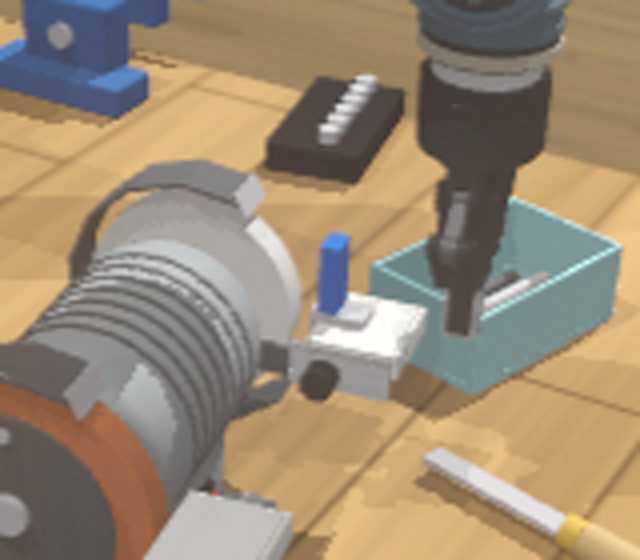

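The gauge stands upright on the rest with its handle at (334,270) in the crop, and the shut fingers are clear of the lip. Pushing under force watch.

Run:
```python
from h import *
rd=lambda n=3:np.mean([(r.sleep(.01),fz()@EX)[1] for _ in range(n)])
L=EDGE+EX*(.060+.011); 
f0=rd(6); s=.020; log=[]; contact=None
def go(s,v):
    q=L+EX*s; r.move_linear([q[0],q[1],.139],vel=v)
go(.006,.06); s=.006
print('free',rd()-f0)
while s>-.018:
    fine = contact is not None and contact-s>.0095
    s-= .00025 if fine else .0006
    go(s,.012 if fine else .02); f=rd()-f0
    pos=(np.array(r.current_tool_pos())-L)@EX
    log.append((round(s*1e3,2),round(pos*1e3,2),round(f,2)))
    if contact is None and f>3: contact=s
    if f>(9.0 if contact is not None else 12): break
print(log,contact,r.current_t())
```

```text
free -0.22109712671915713
[(5.4, np.float64(5.51), np.float64(-0.19)), (4.8, np.float64(4.8), np.float64(-0.22)), (4.2, np.float64(4.18), np.float64(0.29)), (3.6, np.float64(3.6), np.float64(-0.19)), (3.0, np.float64(3.0), np.float64(-0.26)), (2.4, np.float64(2.38), np.float64(-0.29)), (1.8, np.float64(1.77), np.float64(-0.03)), (1.2, np.float64(1.18), np.float64(-0.36)), (0.6, np.float64(0.62), np.float64(-0.29)), (0.0, np.float64(-0.01), np.float64(-0.28)), (-0.6, np.float64(-0.6), np.float64(-0.03)), (-1.2, np.float64(-1.21), np.float64(-0.37)), (-1.8, np.float64(-1.83), np.float64(-0.6)), (-2.4, np.float64(-2.39), np.float64(-0.4)), (-3.0, np.float64(-3.01), np.float64(-0.23)), (-3.6, np.float64(-3.6), np.float64(-0.27)), (-4.2, np.float64(-4.22), np.float64(-0.24)), (-4.8, np.float64(-4.83), np.float64(-0.03)), (-5.4, np.float64(-5.42), np.float64(-0.69)), (-6.0, np.float64(-6.03), np.float64(-0.34)), (-6.6, np.float64(-6.63), np.float64(-0.08)), (-7.2, np.float64(-7.2), np.float64(0.11)), (-7.8, np.float64(-7.84), np.float64(-0.58)), (-8.4, np.float64(-8.41), np.float64(-0.2)), (-9.0, np.float64(-9.02), np.float64(-0.44)), (-9.6, np.float64(-9.62), np.float64(-0.23)), (-10.2, np.float64(-10.21), np.float64(-0.48)), (-10.8, np.float64(-10.8), np.float64(-0.62)), (-11.4, np.float64(-11.39), np.float64(-0.22)), (-12.0, np.float64(-12.01), np.float64(-0.25)), (-12.6, np.float64(-12.62), np.float64(-0.3)), (-13.2, np.float64(-13.21), np.float64(-0.23)), (-13.8, np.float64(-13.83), np.float64(-0.2)), (-14.4, np.float64(-14.41), np.float64(-0.37)), (-15.0, np.float64(-15.03), np.float64(-0.24)), (-15.6, np.float64(-15.6), np.float64(-0.31)), (-16.2, np.float64(-16.21), np.float64(-0.01)), (-16.8, np.float64(-16.81), np.float64(-0.23)), (-17.4, np.float64(-17.42), np.float64(-0.27)), (-18.0, np.float64(-18.02), np.float64(-0.12)), (-18.6, np.float64(-18.62), np.float64(0.01))] None 30.4833
```

Run:
```python
from h import *
print(r.current_tool_pos(),r.current_opening(),fz())
im=optics.get_image('scene');cv2.imwrite('pics/s4.png',cv2.resize(im['pixels'][100:240,220:380],None,fx=4,fy=4,interpolation=cv2.INTER_CUBIC)[:,:,::-1])
im=optics.get_image('wrist');save(im,'w5')
```

```text
[0.59718278 0.18353669 0.139011  ] -0.0035459769391263905 [-0.34977749  0.14413699 -0.12557623]
```

View pics/s4.png

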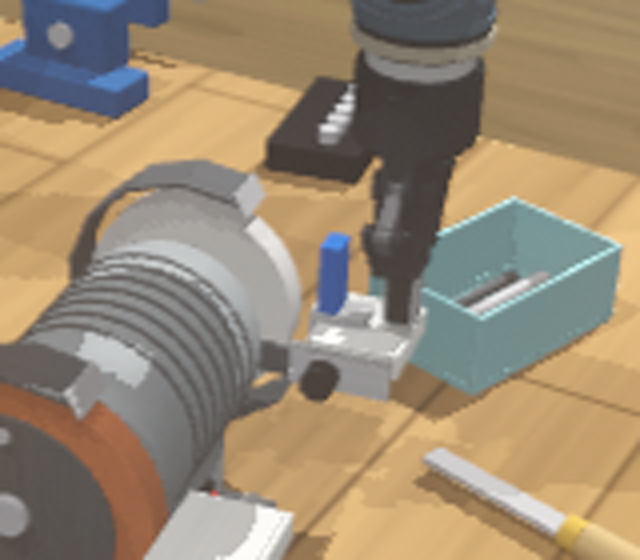

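View pics/w5.png

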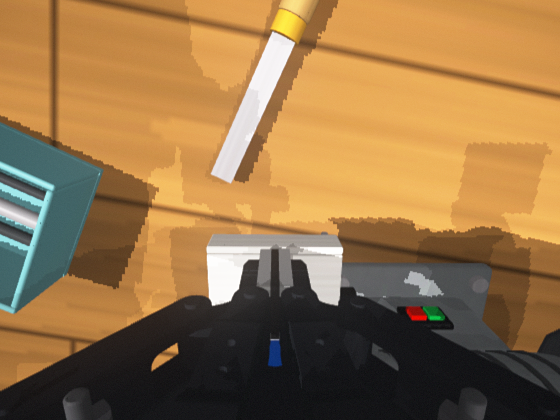

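Run:
```python
from h import *
T0=np.eye(4);T0[:3,:3]=R.from_quat(r.current_ee_rot()).as_matrix();T0[:3,3]=r.current_tool_pos()
im=optics.get_image('wrist');W=cloud(im,T0@im['mount'])
for v in range(228,300,5): print(v,*[((W[v,u]-EDGE)@EX*1e3).round(1) for u in (225,275)],*[W[v,u,2].round(4) for u in (225,275)], im['pixels'][v,225],im['pixels'][v,275])
im=optics.get_image('side');W=cloud(im);save(im,'sd1')
```

```text
228 21.4 21.6 -0.0002 0.0002 [201 142  78] [134  92  55]
233 16.6 16.3 -0.0002 -0.0011 [202 145  85] [212 151  85]
238 60.6 60.4 0.1223 0.1217 [164 157 151] [160 152 148]
243 60.8 59.9 0.1293 0.1272 [170 163 155] [163 157 151]
248 59.5 59.6 0.1325 0.1328 [248 245 242] [119 112 108]
253 56.6 63.1 0.1318 0.1462 [220 213 207] [57 51 43]
258 54.5 63.7 0.133 0.1526 [248 246 244] [56 49 46]
263 51.8 62.7 0.1329 0.1553 [251 250 248] [56 48 45]
268 49.2 63.1 0.133 0.1606 [251 250 248] [54 49 44]
273 46.2 63.4 0.1325 0.1653 [252 251 249] [52 48 46]
278 43.2 63.1 0.132 0.1687 [251 250 248] [44 41 39]
283 41.3 63.3 0.1336 0.1728 [252 251 250] [42 40 39]
288 38.4 62.3 0.1333 0.1746 [252 251 250] [45 44 41]
293 35.1 60.4 0.1325 0.1747 [252 251 249] [45 41 39]
298 32.2 58.9 0.1324 0.1755 [252 250 249] [39 36 35]
```

View pics/sd1.png

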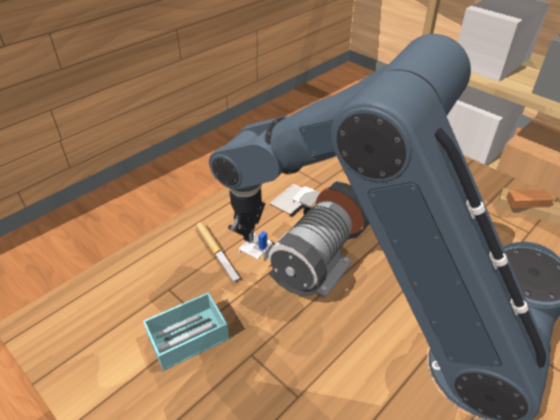

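Run:
```python
import cv2
a=cv2.imread('pics/w5.png')[215:355,180:370]
cv2.imwrite('pics/w5c.png',cv2.resize(a,None,fx=4,fy=4,interpolation=cv2.INTER_CUBIC))
```

```text
(no output)
```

View pics/w5c.png

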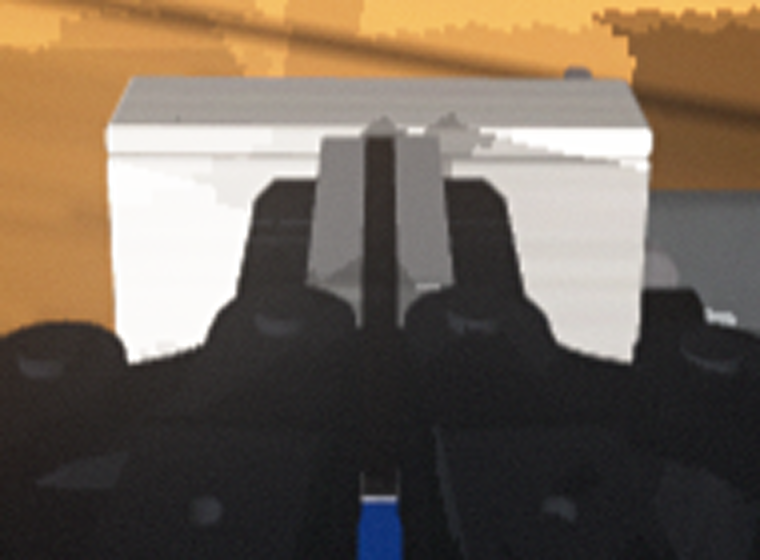

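The shut fingers passed just over the plate: the fingertips sit at about the plate's top, higher than I assumed. The lip is still at 60 mm, so the rest hasn't moved. I'll back off, drop 20 mm and push again.

Run:
```python
from h import *
L=EDGE+EX*(.060+.011); Z=.119
rd=lambda n=2:np.mean([(r.sleep(.01),fz()@EX)[1] for _ in range(n)])
def go(s,v,z=Z):
    q=L+EX*s; r.move_linear([q[0],q[1],z],vel=v)
go(.010,.15,.139); go(.010,.08); f0=rd(4); print('at',r.current_tool_pos(),fz().round(2),r.current_t())
go(.0025,.04); s=.0025; log=[]
while s>-.006:
    s-=.0008; go(s,.02); f=rd()-f0; log.append((round(s*1e3,2),round(f,1)))
    if f>3: break
print(log,r.current_t())
im=optics.get_image('wrist');save(im,'w6')
```

```text
at [0.62505724 0.18875547 0.11866531] [ 0.17 -0.49 -0.13] 31.4583
[(1.7, np.float64(-0.5)), (0.9, np.float64(-0.3)), (0.1, np.float64(4.3))] 32.5917
```

View pics/w6.png

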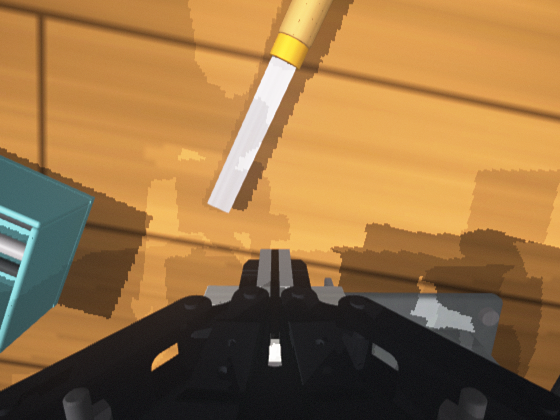

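Contact with the lip is at s≈0, as the geometry says. Now the slow push.

Run:
```python
from h import *
L=EDGE+EX*(.060+.011); Z=.119
rd=lambda n=2:np.mean([(r.sleep(.01),fz()@EX)[1] for _ in range(n)])
def go(s,v,z=Z):
    q=L+EX*s; r.move_linear([q[0],q[1],z],vel=v)
log=[];s=-.004;go(s,.02);log.append((s*1e3,rd().round(1)));s=-.0085;go(s,.02);log.append((s*1e3,rd().round(1)))
while s>-.0145:
    s-=.0005 if s>-.012 else .0003; go(s,.015); f=rd(); log.append((round(s*1e3,2),float(round(f,1))))
    if f>8.5: break
print(log,r.current_t(),r.current_tool_pos(),fz())
```

```text
[(-4.0, np.float64(4.8)), (-8.5, np.float64(4.7)), (-9.0, 5.6), (-9.5, 5.6), (-10.0, 5.9), (-10.5, 5.9), (-11.0, 5.9), (-11.5, 5.4), (-12.0, 5.8), (-12.3, 6.4), (-12.6, 6.4), (-12.9, 6.1), (-13.2, 6.4), (-13.5, 6.6), (-13.8, 7.3), (-14.1, 6.4), (-14.4, 6.9), (-14.7, 8.3)] 37.675 [0.60182021 0.18447873 0.11911802] [ 8.47501391  2.02574512 -4.34773433]
```

Run:
```python
from h import *
L=EDGE+EX*(.060+.011); Z=.119
def go(s,v,z=Z):
    q=L+EX*s; r.move_linear([q[0],q[1],z],vel=v)
rd=lambda n=4:np.mean([(r.sleep(.01),fz()@EX)[1] for _ in range(n)])
print('hold',rd())
s=-.0147
for _ in range(5):
    s-=.00015; go(s,.01); f=rd(2); print(round(s*1e3,2),round(f,2),((np.array(r.current_tool_pos())-L)@EX*1e3).round(3))
    if f>9.5: break
print(r.current_t())
im=optics.get_image('scene');cv2.imwrite('pics/s5.png',cv2.resize(im['pixels'][100:240,220:380],None,fx=4,fy=4,interpolation=cv2.INTER_CUBIC)[:,:,::-1])
```

```text
hold 8.635850068536481
-14.85 9.44 -13.902
-15.0 9.18 -13.938
-15.15 11.01 -13.926
38.5083
```

View pics/s5.png

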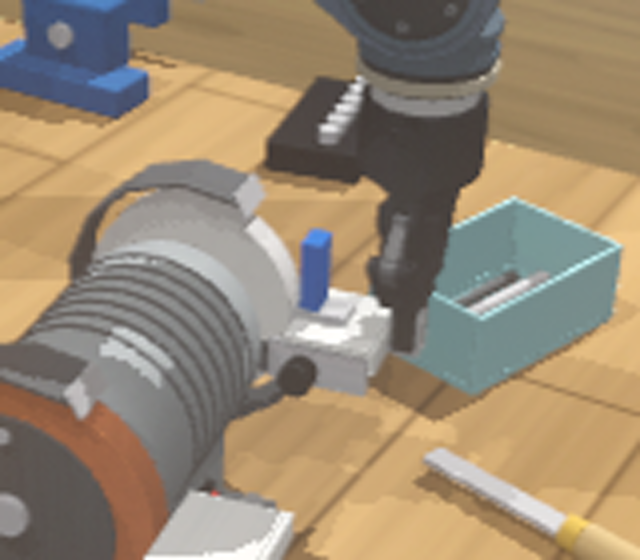

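The blade is nipped: the tool stalled at −13.9 mm while the force rose from 6 to about 10 N, so the nip is roughly 4 N. The picture shows the gauge upright, with its handle at (316,268) against the wheel. Backing off and gripping the gauge.

Run:
```python
from h import *
L=EDGE+EX*(.060+.011)
def go(s,v,z):
    q=L+EX*s; r.move_linear([q[0],q[1],z],vel=v)
go(-.006,.05,.119); go(.008,.15,.119); go(.008,.25,.26)
t=EDGE-EX*.0059
r.set_gripper(.5)
r.move_linear([t[0],t[1],.26],vel=.25); r.move_linear([t[0],t[1],.174],vel=.12)
r.sleep(.1); f0=np.mean([fz() for _ in range(3)],0); print(f0.round(2),r.current_t())
r.set_gripper(0.0,squeeze=30); print(r.current_opening(),(fz()-f0).round(2),r.current_tool_pos(),r.current_t())
z=r.current_tool_pos()[2]
im=optics.get_image('scene');cv2.imwrite('pics/s6.png',cv2.resize(im['pixels'][100:240,220:380],None,fx=4,fy=4,interpolation=cv2.INTER_CUBIC)[:,:,::-1])
```

```text
[-0.89 -0.1   0.74] 41.8
0.24640541210513653 [0.14 1.56 4.71] [0.54017638 0.17303425 0.17466742] 42.1083
```

View pics/s6.png

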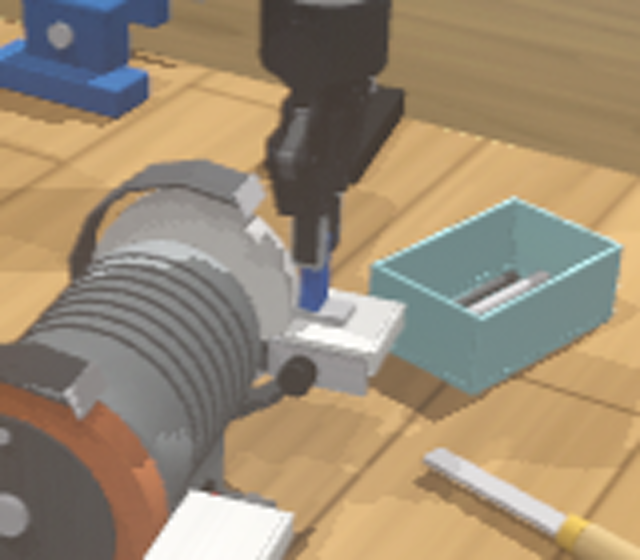

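The gauge is gripped with its handle at (314,285). The rest hasn't moved since the push. Drawing straight up slowly.

Run:
```python
from h import *
t=EDGE-EX*.0059; z=.174; log=[]
while z<.2119:
    z+=.002; r.move_linear([t[0],t[1],z],vel=.02); f=fz(); log.append((round(z,3),float(round(r.current_tool_pos()[2],4)),f.round(1).tolist()))
print(*log,sep='\n'); print(r.current_t(),r.current_opening())
im=optics.get_image('scene');cv2.imwrite('pics/s7.png',cv2.resize(im['pixels'][100:240,220:380],None,fx=4,fy=4,interpolation=cv2.INTER_CUBIC)[:,:,::-1])
```

```text
(0.176, 0.1759, [0.1, 1.8, -1.4])
(0.178, 0.1779, [0.9, 2.0, -3.0])
(0.18, 0.1801, [-0.5, 2.2, -3.3])
(0.182, 0.1822, [-0.5, 2.6, -3.1])
(0.184, 0.1842, [0.5, 2.2, -2.6])
(0.186, 0.1862, [-0.5, 2.0, -2.4])
(0.188, 0.1882, [0.4, 1.9, -3.0])
(0.19, 0.1902, [-0.3, 2.6, -2.7])
(0.192, 0.1922, [-0.4, 2.2, -3.1])
(0.194, 0.1942, [-0.8, 1.4, -3.4])
(0.196, 0.1962, [-0.7, 0.9, -2.6])
(0.198, 0.1982, [-0.1, 1.9, -2.9])
(0.2, 0.2003, [-0.1, 1.5, -1.5])
(0.202, 0.2025, [-0.5, -0.7, 0.0])
(0.204, 0.2042, [-0.9, -0.5, -0.9])
(0.206, 0.2061, [-0.4, 0.6, -0.8])
(0.208, 0.2081, [-0.1, -1.0, -0.2])
(0.21, 0.2101, [-0.7, -0.8, -0.9])
(0.212, 0.2121, [0.1, -0.3, -0.8])
46.9083 0.24641622761294274
```

View pics/s7.png

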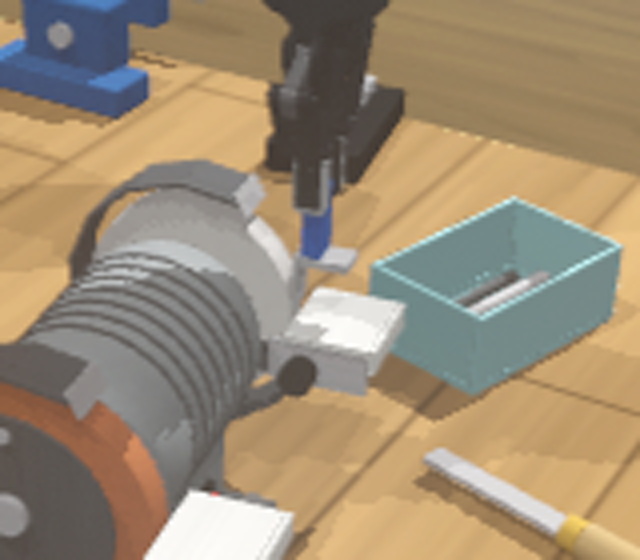

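There was a steady drag of about 2.2 N over the blade's length, then it came free. Next I'll lift clear and compare the hold with the first grasp (w3), so any shift can be corrected at the slot.

Run:
```python
from h import *
t=EDGE-EX*.0059
r.move_linear([t[0],t[1],.34],vel=.25)
r.move_to([*HB,.34],down(BY)); r.move_linear([*HB,.20],vel=.25)
im=optics.get_image('wrist');save(im,'w7');print(r.current_t(),r.current_tool_pos())
a=cv2.imread('pics/w3.png');b=im['pixels'][:,:,::-1]
for n,i in (('w3',a),('w7',b)):
    i=i.astype(int);m=(i[...,0]>i[...,2]+50);m[:,:240]=0;m[:,312:]=0;m[:200]=0
    v,u=np.where(m);print(n,u.min(),u.max(),v.min(),v.max(),u.mean().round(1),v.mean().round(1),m.sum())
cv2.imwrite('pics/cmp.png',np.hstack([a[130:320,200:350],b[130:320,200:350]]).repeat(2,0).repeat(2,1))
```

```text
50.075 [ 0.55363352 -0.29121154  0.20200161]
w3 250 298 231 293 274.2 263.3 2836
w7 251 298 230 292 274.2 262.3 2814
```

View pics/cmp.png

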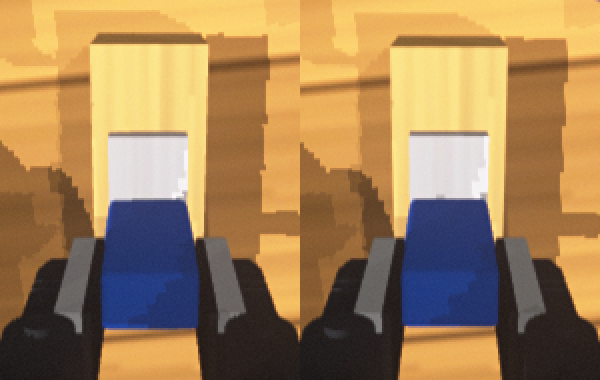

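The hold is the same as the first grasp to within about a pixel. Lowering into the slot.

Run:
```python
from h import *
r.sleep(.1);f0=np.mean([fz() for _ in range(3)],0)
for z in (.13,.122,.114,.106,.098,.093):
    r.move_linear([*HB,z],vel=.06); d=fz()-f0
    if np.linalg.norm(d)>5: print('stop',z,d);break
else:
    while z>.085:
        z-=.0007; r.move_linear([*HB,z],vel=.03); d=fz()-f0; print(round(z,4),d.round(1))
        if d[2]>3: break
print(r.current_tool_pos(),r.current_t())
im=optics.get_image('scene');cv2.imwrite('pics/s8.png',cv2.resize(im['pixels'][260:400,100:250],None,fx=4,fy=4,interpolation=cv2.INTER_CUBIC)[:,:,::-1])
```

```text
0.0923 [-0.  -0.7 -0.2]
0.0916 [ 0.5 -1.9 -0.3]
0.0909 [ 1.9 -1.  -0.6]
0.0902 [ 1.3 -1.1 -0.5]
0.0895 [ 0.4 -0.1  2.6]
0.0888 [-2.3  1.2 10.3]
[ 0.55290993 -0.29107786  0.08968117] 54.375
```

View pics/s8.png

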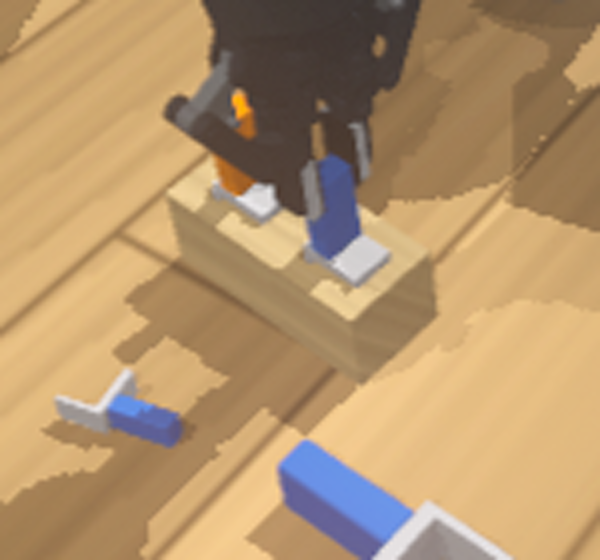

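Seated, foot on the block. Releasing, retreating and checking.

Run:
```python
from h import *
r.set_gripper(.5); r.move_linear([*HB,.25],vel=.15)
T0=np.eye(4);T0[:3,:3]=R.from_quat(r.current_ee_rot()).as_matrix();T0[:3,3]=r.current_tool_pos()
im=optics.get_image('wrist');W=cloud(im,T0@im['mount']);p=im['pixels'].astype(int);save(im,'w8')
m=(W[...,0]>.5)&(W[...,0]<.62)&(W[...,1]>-.36)&(W[...,1]<-.24)&(W[...,2]>.095)&(W[...,2]<.15)&(p[...,2]>p[...,0]+50)
print(np.round(cv2.minAreaRect(W[m][:,:2].astype(np.float32))[0],4),np.median(W[m][:,2]))
im=optics.get_image('scene');save(im,'s9');W=cloud(im);p=im['pixels'].astype(int)
m=(W[...,0]>.48)&(W[...,0]<.68)&(W[...,1]>.1)&(W[...,1]<.26)&(abs(W[...,2]-.133)<.006)&(p.min(-1)>190)
print(cv2.minAreaRect(W[m][:,:2].astype(np.float32)),r.current_t())
```

```text
[ 0.5532 -0.2914] 0.10139230983841813
((0.5615594983100891, 0.1759713590145111), (0.060023609548807144, 0.07040814310312271), 10.086812019348145) 56.0917
```

View pics/s9.png

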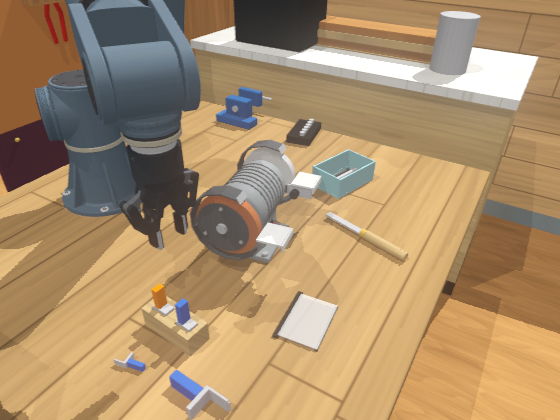

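View pics/w8.png

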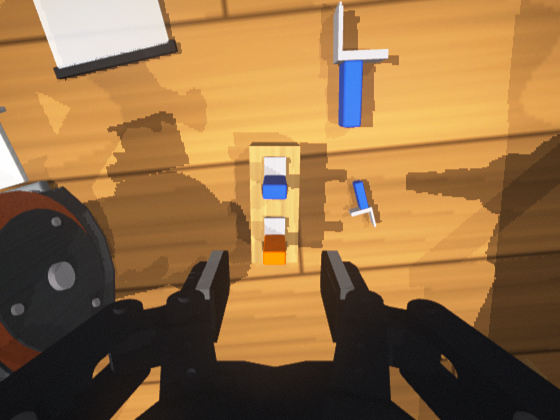

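The gauge is back in its slot at (274,186) px with the handle at (0.5532, −0.2914), and its top is at 0.1014 as before. The rest is where I set it, nothing else has moved and the arm is clear. Handing in.

```bash
python3 -c "
from h import *
r.hand_in(); print(r.current_t())"
```

```text
the job is handed in; nothing more can be done
the job is handed in; nothing more can be done
```

I set the tool rest with the 3 mm blue-handled gauge, put the gauge back in its own slot, and handed the job in at about 56 s of the 72 s allowed.

- **Seating:** I lowered the gauge into the gap until its foot sat on the rest. Contact came at the predicted height with about 4 N of force.
- **Setting the rest:** I pushed the rest about 14 mm. The push force held at about 6 N, then rose to about 9–11 N as the rest stalled against the blade. That means roughly 4–5 N of nip on the blade.
- **Drag check:** Drawing the gauge straight up gave a steady drag of about 2 N above its weight along the blade, then it came free. I did not need to seat it a second time.
- **Last checks:** The gauge is upright in its slot within 1 mm of where it started, and pressed on the block with about 10 N as it went in. The rest is still where I set it, and the other gauge and the bench items look undisturbed.

**First push missed:** my first attempt passed just over the plate without touching it, because the shut fingertips reach less far down than the overhang figure of 22 mm suggested. Nothing moved, and I repeated the push 20 mm lower. The 3 mm gap itself was judged by feel only; I did not measure it independently.

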